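Turn the vial crate on its stand and stack the second crate on its lugs

TASK

Both crates now have their pull tabs towards the robot's side of the bench, so the loose one would nest down into the crate of vials. First push the revolving stand round by its post until the vial crate's tab points straight to the back of the bench, away from the robot; then lift the loose crate, keep its own tab pointing towards the robot's side, and set it gently on top so that it sits level on the rim lugs, stacked and not nested. Leave the other things on the bench where they are.

Things in the scene. Friction and masses are not known exactly. Their poses are not given: they have to be found in the camera images.
- stand: fixed round black foot (radius 85 mm) of the revolving stand; origin at its centre on the bench, never yawed: x points away from the robot, y to the robot's left. Above it a grey disc, radius 125 mm, top 30 mm above the bench, turns about the vertical through this origin; it carries the vial crate, fixed in metal brackets, and an upright post near its edge
- turntable (a joint): angle of the turntable, rad, anticlockwise from above; at 0 the vial crate's tab points to the robot's side (-x) and the post is at +y; at pi or -pi the tab points to the back (+x). Starts within -0.6 to 0.6, can turn to 4.2 either way; stiff (about 1.5 N at the post), no detents, stays where it is left
- post_top (a point): centre of the top of the post, an upright round metal handle 16 mm in diameter, 105 mm from the turning axis, 90 degrees round from the tab (at +y of the vial crate's frame). Its top is 88 mm above the bench, 58 mm above the disc. Push it along its circle from behind
- lower_center (a point): centre (half-way up) of the vial crate, on the turning axis, 60 mm above the bench; x along its length (tab at the -x end), z up. Same white plastic crate as the loose one: 150 mm long (x) without the tab, 64 mm wide (y), 60 mm high; foot 30 mm and rim 90 mm above the bench. Two rows of capped vials inside, tops 31 mm above its foot
- lower_tab (a point): tip of the vial crate's pull tab, a flat lip 30 mm wide, 4 mm thick, 91 mm from the centre along -x, just under the rim. Three rim lugs inside the end walls have flat tops 50 mm above the crate's foot: one in the middle of the tab end, two at the sides of the other end; they reach inward to 53 mm from the centre
- loose_center (a point): centre (half-way up, 30 mm above the underside) of the loose empty crate on the bench; x along its length (tab at -x), z up. 150 x 64 x 60 mm, 0.2 to 0.4 kg. Its rim is an upright band 12 mm high with flat outer faces 64 mm apart (y), to be gripped across from above; below it the walls slope in to a foot 128 x 44 mm
- loose_tab (a point): tip of the loose crate's pull tab, 91 mm from its centre along -x, 26 mm above its centre. The foot is notched: laid the same way round as the crate below it falls past the lugs and nests; half a turn apart it lands on them, with 4 mm of play each way inside the rim, its centre then 50 mm above the vial crate's centre (110 mm above the bench)
- dish: a closed clear culture dish, 60 mm across, 18 mm high, bystander; origin under its centre
- jar: a jar 52 mm across, 85 mm high, bystander; origin under its centre
- tube_rack: a grey tube rack 130 by 60 mm, 57 mm high with its tubes, bystander; origin under its centre
- tip_box: a tip box 92 by 72 mm with a white lid, 52 mm high, bystander; origin under its centre
- beaker: a glass beaker 68 mm across, 85 mm high, bystander; origin under its centre
Things that resemble listed ones, but are neither listed nor needed, are in the scene too. What is shaped like the part that bears loose_center but yellow is not meant.

How it is judged:
On the way:
1. the stand is turned so that the vial crate's tab points to the back of the bench (within 25 degrees), while the loose crate still stands on the bench where it was (within 30 mm) (x of lower_tab in the frame of stand above 0.0825 m and distance of loose_center from where it was at the start of the episode below 0.03 m), for 0.2 s.
At the end, for the whole second after the job is handed in: Vial crate's tab to the back (within 25 deg); loose crate on its lugs: centres within 11 mm in plan, 46-54 mm apart in height, level within 3.4 deg, its tab over the vial crate's tabless end, lengthwise within 11 deg, at rest (x of lower_tab in the frame of stand above 0.0825 m and horizontal distance between loose_center and lower_center below 0.011 m and z of loose_center in the frame of lower_center between 0.046 and 0.054 m and angle between loose_center's own z axis and vertical below 0.06 rad and x of loose_tab in the frame of lower_center above 0.07 m and angle between the x axis of loose_center and the x axis of lower_center, either way round below 0.2 rad and linear speed of loose_crate below 0.02 m/s); the robot touches nothing.
It fails at once if the loose crate is dropped or pressed hard onto the stand or the vial crate (more than 40 N) (contact force between loose_crate and stand above 40 N).
It fails at once if a bystander (dish, jar, tube rack, tip box, beaker) is moved by more than 40 mm (distance of any of dish, jar, tube_rack, tip_box, beaker from where it was at the start of the episode above 0.04 m).
It also fails if it takes over 72 s, if anything falls off the work surface, if the arm or the gripper's body presses on something with over 40 N, if the wrist force passes 120 N, or if a joint passes its speed limit or range.

ROBOT

A 6-joint arm with a two-finger parallel gripper is mounted at the origin on the work surface. World frame = base frame: x ahead of the robot, y to its left, z up, the work surface at z = 0. Lengths are in m, angles in rad, forces in N, time in s.
With the tool pointing down it reaches from about 0.25 to 0.725 m from the base axis. Payload 4 kg.
Tool frame: the origin (TCP) lies on the centre line of the jaws, within the pads' length; the fingertips stand tip_reach ahead of it and the grasp point (between the pads) lies 5 mm behind it (tip_reach is the distance from the TCP to the fingertips, in m); z points along the fingers, y is the direction in which the jaws open and shut (so a half turn about z gives the same grasp; the last joint's range is limited). The gripper opens to 85 mm and grips with 20 to 120 N. Pads are 22 mm wide; open, the fingers measure 114 mm over their backs; the gripper's body (76 mm by 85 mm) begins 54 mm behind the grasp point. The pads swing forward as they close: fully open they stand 13 mm farther back than shut.
Start: joints at [-1.244, 0.241, 0.005, 1.335, 0, 1.571], TCP at [0.161, -0.474, 0.245] pointing down, gripper open.
Joint ranges: [-2.72, 2.72], [-1.05, 1.87], [-1.09, 1.28], [-1.99, 2.15], [-1.42, 1.44], [-3.14, 3.14]. Speed limits (rad/s): [2.79, 2.79, 3.14, 3.14, 3.14, 3.14].

INTERFACE

Orientations are given as a unit quaternion [x, y, z, w].
In Python, from workcell import * gives the robot as it stands.
- The arm moves only by the tool arm_command, never from a script. Its arguments are lists of equal length, an entry for each row: "translation": the shift along the tool's x, y, z in cm, a list of three; "turn": the turn about the tool's z in rad; "hand": the closure, from 0 (fully open) to 1 (shut). In form: {"translation": [[x, y, z], ...], "turn": [turn, ...], "hand": [hand, ...]}. A call has 1 to 5 rows; each row is the pose to reach, as a shift and turn from the pose commanded when the call began, along the tool's axes at that moment; what a row does not reach only later rows make up. A row lasts 1/12 s, in which the tool goes at most 41.7 mm and 7.16 degrees, less where a joint would pass 70% of its speed; a pose out of reach is approached as far as the arm can. A call with a gripper value outside its range is refused whole. The fingers move at their own pace and stop on an object; the grip force is fixed at half the most. Time passes only in rows, so rows that repeat a pose let the fingers close. It gives the time, the measured TCP pose, the force and the opening at its end, in the units of the state.
- get_obs(): the state, without advancing time (a new reading comes with each control period).
- camera(name): name is "side" or "top"; returns (picture, depth): 480x640x3 uint8, red, green, blue; 480x640 float32, m along the optical axis (not along the pixel's ray), 0 where there is no reading.
- camera_info(name): a dict with "mtx" (3x3 intrinsics, pixels), "world_to_cam" (4x4, takes a point from world to camera coordinates). Camera axes: x right, y down, z forward; pixel columns grow to the right and rows downward; lengths in m; the calibration is good to about 2 mm. A picture is of the moment at which its call begins. camera_info takes no time and is no camera call.
- job_done(): hands the job in, once; it reports no verdict.
Trained networks look in the newest picture that a camera, given by its name, has taken for a name from the list of things; names that differ only in an ending like _2 or _b are one class to them, and where a whole thing is asked for, a point or a joint stands for the part that bears it (a point fixed in the world has none). Each returns a list of dicts, best first, with "conf" (0 to 1); they miss things now and then, are a little off and sometimes report something else, mostly with a low value. They report only what shows in the picture. A call takes as long as a camera call. They do not tell look-alikes from the thing itself.
- search_frame(camera, name): "location" ([row, column] in pixels, amid what is visible of it).
- spot_point(camera, name): "location" ([row, column] in pixels: a listed point, or the origin of a listed thing).
The state is a dict: "clock": time; "joint_pos": joint angles; "joint_vel": joint speeds; "tau": joint torques, N m; "eef_pos": TCP position; "tool_rot": TCP orientation; "ft_force": force on the tool from outside, world axes, zero at the start; "ft_torque": the same for the moment, N m; "grip_width": finger opening in m.
Only numpy, scipy, OpenCV 4.12 (cv2) and the standard library are available. Lean on these libraries where they do the work, as an engineer would, in place of code of your own. Each camera call takes 0.05 s, during which the arm holds its last target. There are 200 camera calls.

## Working session

There is one attempt and no reset: what is moved stays moved. The work goes in short steps, Python scripts to look and compute and a tool call to move; the robot and the scene stay as the last step left them, time stands still between calls to the robot, and variables do not carry over. Pictures are saved under pics/ and viewed, about 8 in all and at most 12, crops included, and the job is handed in when it is done.

Besides the shell and the picture viewer there is one more tool, called after ">>>" as name(argument=value, ...), one argument or row to a line, values as JSON. arm_command: Moves the arm, as the interface text tells. Its arguments: {"type":"object","properties":{"translation":{"type":"array","items":{"type":"array","items":{"type":"number"}}},"turn":{"type":"array","items":{"type":"number"}},"hand":{"type":"array","items":{"type":"number"}}},"required":["translation","turn","hand"]}

```bash
mkdir -p pics; ls
cat > h.py <<'E'
from workcell import *
import numpy as np, cv2
from scipy.spatial.transform import Rotation as R
def cloud(cam, depth):
    i=camera_info(cam);K=np.array(i["mtx"]);T=np.linalg.inv(np.array(i["world_to_cam"]))
    v,u=np.mgrid[:480,:640];z=depth
    p=np.stack([(u-K[0,2])*z/K[0,0],(v-K[1,2])*z/K[1,1],z],-1)
    w=p@T[:3,:3].T+T[:3,3]; w[z==0]=np.nan
    return w
def ray(cam,loc,h):
    "world point at height h on pixel (row,col)"
    i=camera_info(cam);K=np.array(i["mtx"]);T=np.linalg.inv(np.array(i["world_to_cam"]))
    d=T[:3,:3]@np.linalg.solve(K,[loc[1],loc[0],1.]);o=T[:3,3]
    return o+d*(h-o[2])/d[2]
def save(n,img,scale=1):
    cv2.imwrite("pics/"+n,cv2.cvtColor(cv2.resize(img,None,fx=scale,fy=scale,interpolation=cv2.INTER_CUBIC),cv2.COLOR_RGB2BGR))
E
python3 - <<'E'
from h import *
np.set_printoptions(precision=3,suppress=True)
H=dict(stand=0,post_top=.088,lower_center=.06,lower_tab=.087,loose_center=.03,loose_tab=.056,dish=0,jar=0,tube_rack=0,tip_box=0,beaker=0)
for c in ["top","side"]:
    p,d=camera(c); save(c+"0.png",p); np.save(c+"0.npy",d)
    for n,h in H.items():
        print(c,n,[(np.round(r["location"]),round(r["conf"],2),ray(c,r["location"],h)) for r in spot_point(c,n)[:3]])
o=get_obs();print(o)
E
```

```text
pics
top stand [(array([185., 218.]), 0.8, array([0.581, 0.216, 0.   ]))]
top post_top [(array([188., 176.]), 0.82, array([0.559, 0.303, 0.088]))]
top lower_center [(array([180., 216.]), 0.92, array([0.584, 0.213, 0.06 ]))]
top lower_tab []
top loose_center [(array([331., 485.]), 0.77, array([ 0.217, -0.424,  0.03 ])), (array([201., 378.]), 0.68, array([ 0.533, -0.174,  0.03 ]))]
top loose_tab [(array([315., 452.]), 0.64, array([ 0.258, -0.34 ,  0.056])), (array([235., 367.]), 0.58, array([ 0.448, -0.143,  0.056]))]
top dish [(array([249., 302.]), 0.95, array([0.421, 0.012, 0.   ]))]
top jar [(array([134., 307.]), 0.9, array([ 0.708, -0.006,  0.   ])), (array([181., 215.]), 0.21, array([0.593, 0.224, 0.   ]))]
top tube_rack [(array([244., 474.]), 0.71, array([ 0.429, -0.414,  0.   ])), (array([184., 219.]), 0.68, array([0.585, 0.214, 0.   ]))]
top tip_box [(array([242., 139.]), 0.81, array([0.442, 0.408, 0.   ])), (array([246., 474.]), 0.29, array([ 0.423, -0.414,  0.   ]))]
top beaker [(array([190., 474.]), 0.94, array([ 0.565, -0.418,  0.   ]))]
side stand [(array([292., 231.]), 0.
[... 1021 characters left out ...]
 0.486, -0.2  ,  0.   ]))]
side tube_rack [(array([173., 382.]), 0.56, array([ 0.438, -0.425,  0.   ]))]
side tip_box [(array([373., 231.]), 0.77, array([0.449, 0.409, 0.   ]))]
side beaker [(array([160., 344.]), 0.71, array([ 0.574, -0.426,  0.   ]))]
{'clock': 1.2, 'joint_pos': array([-1.244,  0.241,  0.005,  1.335,  0.   ,  1.571]), 'joint_vel': array([-0.002,  0.   , -0.   ,  0.001, -0.   , -0.   ]), 'tau': array([ -0.001, -37.222,  25.269,   0.001,  -0.   ,  -0.   ]), 'eef_pos': array([ 0.161, -0.474,  0.245]), 'tool_rot': array([ 0.987,  0.163,  0.   , -0.   ]), 'ft_force': array([-0.367, -0.049,  0.013]), 'ft_torque': array([-0.02 ,  0.017, -0.01 ]), 'grip_width': 0.08527593006980709}
```

View pics/top0.png

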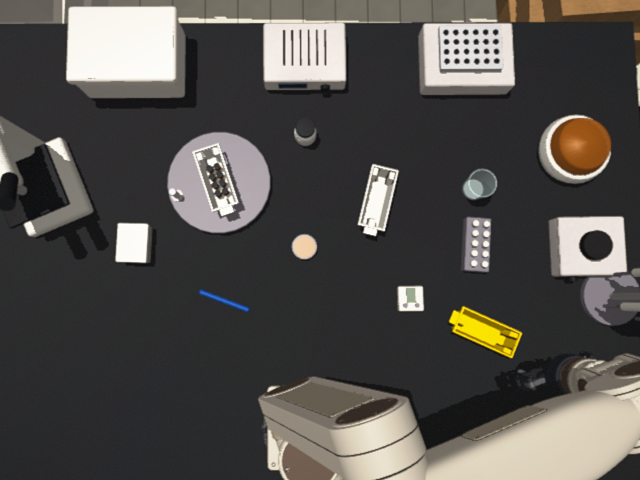

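Run:
```python
from h import *
np.set_printoptions(precision=4,suppress=True)
img=cv2.cvtColor(cv2.imread("pics/top0.png"),cv2.COLOR_BGR2RGB)
save("crop0.png",img[130:390,120:540],1.9)
d=np.load("top0.npy");w=cloud("top",d)
def rect(c,r,zl,zh):
    m=(np.hypot(w[...,0]-c[0],w[...,1]-c[1])<r)&(w[...,2]>zl)&(w[...,2]<zh)
    P=w[m]; 
    (cx,cy),(a,b),t=cv2.minAreaRect((P[:,:2]*1000).astype(np.float32))
    return len(P),np.median(P,0),np.median(img[m],0),(cx,cy),(a,b),t
print("loose rim",rect((.533,-.174),.12,.048,.068))
print("yellow?",rect((.217,-.424),.12,.048,.068))
print("lower rim",rect((.583,.213),.1,.08,.098))
T=np.linalg.inv(np.array(camera_info("top")["world_to_cam"]));print(T)
print(np.linalg.inv(np.array(camera_info("side")["world_to_cam"]))[:3,3])
```

```text
loose rim (573, array([ 0.5206, -0.1655,  0.0569]), array([234., 231., 222.]), (530.46533203125, -170.28463745117188), (64.3416976928711, 166.67449951171875), 75.23161315917969)
yellow? (629, array([ 0.2233, -0.4119,  0.0572]), array([238., 204.,   0.]), (220.436279296875, -413.3746337890625), (167.5650634765625, 64.34654235839844), 65.17626190185547)
lower rim (566, array([0.5676, 0.2075, 0.0873]), array([239., 236., 229.]), (566.9085083007812, 241.99441528320312), (167.14358520507812, 134.16664123535156), 18.321674346923828)
[[-0.0121 -0.9947  0.1024  0.3074]
 [-0.9998  0.0102 -0.0189  0.0091]
 [ 0.0178 -0.1027 -0.9946  1.4966]
 [ 0.      0.      0.      1.    ]]
[-0.1226  0.9939  1.2909]
```

View pics/crop0.png

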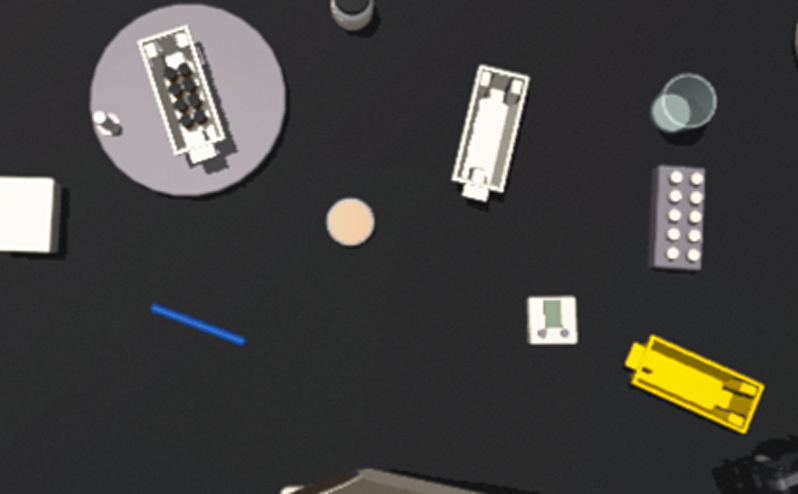

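The top view shows two crate candidates. The white one is at row 201, col 378, with its tab at about (231,370). The yellow look-alike is at (331,485). The white one is the loose crate meant. The vial crate stands on the disc at (180,216), with its tab at (210,228) and its post at (195,176). Next I refine the stand and post and plan the push, anticlockwise along the robot-near side.

```bash
cat >> h.py <<'E'
def turntable(w,img):
    "disc centre from depth, crate axis from bright rim pixels, post top"
    x,y,z=w[...,0],w[...,1],w[...,2]
    m=(np.hypot(x-.583,y-.212)<.16)&(z>.02)&(z<.04)
    c=cv2.findContours(m.astype(np.uint8),cv2.RETR_EXTERNAL,cv2.CHAIN_APPROX_NONE)[0]
    c=max(c,key=len)[:,0]; P=w[c[:,1],c[:,0],:2]
    s=np.linalg.lstsq(np.c_[2*P,np.ones(len(P))],(P**2).sum(1),rcond=None)[0]
    ctr=s[:2]; rad=np.sqrt(s[2]+ctr@ctr)
    r=np.hypot(x-.583,y-.212)
    mc=((r<.097)&(z>.08)&(z<.1)).astype(np.uint8)
    n,l,st,_=cv2.connectedComponentsWithStats(cv2.dilate(mc,np.ones((2,2),np.uint8)))
    k=1+np.argmax(st[1:,4]); Q=w[(l==k)&(mc>0)]
    rr=cv2.minAreaRect((Q[:,:2]*1000).astype(np.float32))
    mp=(r>.088)&(r<.13)&(z>.078)&(z<.1)
    return ctr,rad,rr,w[mp]
E
python3 - <<'E'
from h import *
import workcell
np.set_printoptions(precision=4,suppress=True)
print([n for n in dir(workcell) if n[0]!='_'], getattr(workcell,'tip_reach',None))
img=cv2.cvtColor(cv2.imread("pics/top0.png"),cv2.COLOR_BGR2RGB)
c,rad,rr,p=turntable(cloud("top",np.load("top0.npy")),img)
print(c,rad,rr,len(p),p.mean(0) if len(p) else 0, p[:8])
ws=cloud("side",np.load("side0.npy"))
x,y,z=ws[...,0],ws[...,1],ws[...,2]
m=(np.hypot(x-.56,y-.305)<.03)&(z>.075)&(z<.1);print("side post",m.sum(),ws[m].mean(0))
E
```

```text
['Unreachable', 'camera', 'camera_info', 'get_obs', 'job_done', 'search_frame', 'spot_point', 'tip_reach'] 0.014
[0.5838 0.2105] 0.1232392277960957 ((577.95556640625, 208.699462890625), (167.24981689453125, 64.11283874511719), 18.04836082458496) 54 [0.5372 0.2763 0.0862] [[0.5581 0.3149 0.0814]
 [0.5575 0.3119 0.0849]
 [0.5569 0.3089 0.088 ]
 [0.5573 0.307  0.0858]
 [0.5548 0.3161 0.0867]
 [0.5541 0.313  0.0905]
 [0.5544 0.311  0.0887]
 [0.5549 0.3094 0.0857]]
side post 45 [0.5518 0.3137 0.0856]
```

>>> arm_command(
  translation=[
    [2.7, -2.5, 0.2],
    [5.4, -5.0, 0.4],
    [8.1, -7.5, 0.6],
    [10.8, -10, 0.8],
    [13.2, -12.2, 1.0],
  ],
  turn=[-0.12, -0.24, -0.36, -0.48, -0.6],
  hand=[1, 1, 1, 1, 1],
)

```text
clock: 1.62
eef_pos: [0.2468, -0.3138, 0.2353]
tool_rot: [0.893, 0.45, 0.0, 0.0]
ft_force: [0.7, 0.5, 0.4]
grip_width: 0.0255
```

```bash
cat >> h.py <<'E'
def go(target,yaw=None,dz=None,o=None):
    "shift in tool axes (cm) and turn (rad) from the present pose to target xyz, yaw(deg)"
    o=o or get_obs(); M=R.from_quat(o["tool_rot"]).as_matrix(); p=np.array(o["eef_pos"])
    y0=np.degrees(np.arctan2(M[1,0],M[0,0]))
    t=None if yaw is None else -np.radians((yaw-y0+180)%360-180)
    print("pos",p,"yaw",round(y0,2),"q",np.round(o["joint_pos"],2),"clk",round(o["clock"],2),"F",np.round(o["ft_force"],1),"w",round(o["grip_width"],4))
    print("  shift cm",np.round(M.T@(np.array(target)-p)*100,2),"turn",t)
E
python3 -c "
from h import *
go((.592,.316,.16),179)"
```

```text
pos [ 0.24675241 -0.31380391  0.23526602] yaw 53.42 q [-0.9   0.05 -0.25  1.27  0.    1.3 ] clk 1.62 F [0.7 0.5 0.4] w 0.0255
  shift cm [71.15 -9.8   7.55] turn -2.1917048330343256
```

>>> arm_command(
  translation=[
    [3.6, -0.5, 0.4],
    [7.1, -1.0, 0.8],
    [10.7, -1.5, 1.2],
    [14.2, -2.0, 1.5],
    [17.8, -2.6, 1.9],
  ],
  turn=[-0.11, -0.22, -0.33, -0.44, -0.55],
  hand=[1, 1, 1, 1, 1],
)

```text
clock: 2.03
eef_pos: [0.3331, -0.1563, 0.2166]
tool_rot: [0.738, 0.675, 0.0, 0.001]
ft_force: [1.0, -0.1, 0.1]
grip_width: 0.0002
```

>>> arm_command(
  translation=[
    [3.3, 1.4, 0.4],
    [6.6, 2.8, 0.8],
    [9.9, 4.2, 1.2],
    [13.2, 5.6, 1.5],
    [16.5, 7.1, 1.9],
  ],
  turn=[-0.11, -0.22, -0.33, -0.44, -0.55],
  hand=[1, 1, 1, 1, 1],
)

```text
clock: 2.45
eef_pos: [0.4191, 0.0018, 0.1975]
tool_rot: [0.527, 0.85, 0.0, 0.0]
ft_force: [-0.1, -0.6, 0.2]
grip_width: -0.0001
```

>>> arm_command(
  translation=[
    [2.1, 2.9, 0.4],
    [4.2, 5.8, 0.8],
    [6.3, 8.7, 1.2],
    [8.4, 11.6, 1.5],
    [10.4, 14.7, 1.9],
  ],
  turn=[-0.11, -0.22, -0.33, -0.44, -0.55],
  hand=[1, 1, 1, 1, 1],
)

```text
clock: 2.87
eef_pos: [0.5051, 0.1599, 0.1783]
tool_rot: [0.276, 0.961, -0.0, 0.0]
ft_force: [0.5, -0.6, 0.9]
grip_width: 0.0
```

>>> arm_command(
  translation=[
    [0.2, 3.6, 0.4],
    [0.4, 7.2, 0.8],
    [0.6, 10.8, 1.2],
    [0.9, 14.4, 1.5],
    [1.2, 17.9, 1.9],
  ],
  turn=[-0.11, -0.22, -0.33, -0.44, -0.55],
  hand=[1, 1, 1, 1, 1],
)

```text
clock: 3.28
eef_pos: [0.5911, 0.3175, 0.159]
tool_rot: [0.005, 1.0, 0.0, 0.0]
ft_force: [1.2, -0.2, 0.1]
grip_width: -0.0002
```

```bash
python3 -c "
from h import *
go((.592,.316,.065),180)
go((.602,.316,.065),180)"
```

```text
pos [0.59111228 0.31747035 0.15899768] yaw 179.48 q [ 0.49  0.63  0.38  1.32 -0.    0.5 ] clk 3.28 F [ 1.2 -0.2  0.1] w -0.0002
  shift cm [-0.09 -0.15  9.4 ] turn -0.009064609549983357
pos [0.59111228 0.31747035 0.15899768] yaw 179.48 q [ 0.49  0.63  0.38  1.32 -0.    0.5 ] clk 3.28 F [ 1.2 -0.2  0.1] w -0.0002
  shift cm [-1.09 -0.14  9.4 ] turn -0.009064609549983357
```

>>> arm_command(
  translation=[
    [0, 0, 2.5],
    [0, 0, 5.0],
    [0, 0, 7.5],
    [0, -0.1, 9.4],
    [0, -0.1, 9.4],
  ],
  turn=[0, 0, 0, 0, 0],
  hand=[1, 1, 1, 1, 1],
)

```text
clock: 3.7
eef_pos: [0.5871, 0.3129, 0.0595]
tool_rot: [0.007, 1.0, -0.002, -0.004]
ft_force: [-0.8, -0.4, -0.8]
grip_width: -0.0002
```

```bash
python3 -c "
from h import *
o=get_obs();go((.592,.316,.065),180)
M=R.from_quat(o['tool_rot']).as_matrix();p=np.array(o['eef_pos'])
for a in range(4):
    rows=[]
    for k in range(1,6):
        t=np.radians(86+42.5*a+8.5*k);q=np.array([.585+.105*np.cos(t),.211+.105*np.sin(t),.065]);rows.append(list(np.round(M.T@(q-p)*100,1)+0.))
    print([[float(v) for v in r] for r in rows]); p=q
"
```

```text
pos [0.58711669 0.31293359 0.05949333] yaw 179.16 q [ 0.49  0.7   0.23  1.11 -0.    0.5 ] clk 3.7 F [-0.8 -0.4 -0.8] w -0.0002
  shift cm [-0.48  0.31 -0.56] turn -0.014683095374650582
[[1.0, 0.3, -0.5], [2.6, 0.0, -0.5], [4.1, -0.5, -0.5], [5.4, -1.2, -0.5], [6.7, -2.1, -0.5]]
[[1.1, -1.1, 0.0], [2.1, -2.3, 0.0], [2.8, -3.7, 0.0], [3.4, -5.1, 0.1], [3.7, -6.6, 0.1]]
[[0.1, -1.6, 0.0], [0.0, -3.1, 0.0], [-0.4, -4.6, 0.0], [-0.9, -6.1, 0.0], [-1.7, -7.4, 0.0]]
[[-1.0, -1.2, 0.0], [-2.1, -2.3, 0.0], [-3.4, -3.2, 0.0], [-4.8, -3.8, 0.0], [-6.3, -4.3, 0.0]]
```

>>> arm_command(
  translation=[
    [1.4, -0.1, 0],
    [3.0, -0.4, 0],
    [4.5, -0.9, 0],
    [5.8, -1.6, 0],
    [7.1, -2.5, 0],
  ],
  turn=[0, 0, 0, 0, 0],
  hand=[1, 1, 1, 1, 1],
)

```text
clock: 4.12
eef_pos: [0.521, 0.2914, 0.0675]
tool_rot: [0.007, 1.0, 0.001, 0.003]
ft_force: [10.0, -2.9, -2.0]
grip_width: 0.0
```

>>> arm_command(
  translation=[
    [1.1, -1.1, 0],
    [2.1, -2.3, 0],
    [2.8, -3.7, 0],
    [3.4, -5.1, 0],
    [3.7, -6.6, 0],
  ],
  turn=[0, 0, 0, 0, 0],
  hand=[1, 1, 1, 1, 1],
)

```text
clock: 4.53
eef_pos: [0.4827, 0.2262, 0.0677]
tool_rot: [0.007, 1.0, 0.002, 0.002]
ft_force: [0.6, 1.7, -1.2]
grip_width: 0.0002
```

```bash
python3 -c "
from h import *
C=np.array([.585,.211]);go((.481,.227,.065),180)
p,d=camera('side');r=spot_point('side','post_top');print(r)
for k in r[:2]:
  q=ray('side',k['location'],.088);print(q,np.degrees(np.arctan2(q[1]-.211,q[0]-.585))%360)
p,d=camera('top');save('push1.png',p[80:320,100:420],2)
r=spot_point('top','post_top')
for k in r[:2]:
  q=ray('top',k['location'],.088);print(q,np.degrees(np.arctan2(q[1]-.211,q[0]-.585))%360)
"
```

```text
pos [0.48269709 0.22617525 0.06766543] yaw 179.19 q [ 0.44  0.44 -0.2   0.92  0.    0.45] clk 4.53 F [ 0.6  1.7 -1.2] w 0.0002
  shift cm [0.17 0.08 0.27] turn -0.014202088654794946
[{'location': [283.7, 262.1], 'conf': 0.87}]
[0.48651269 0.19971648 0.088     ] 186.53578069996604
[0.48693788 0.1951276  0.088     ] 189.19419172822256
```

View pics/push1.png

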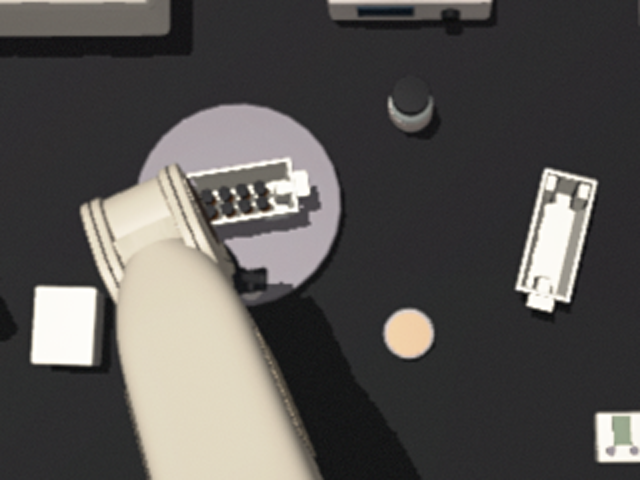

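The crop shows the disc turning as planned. The vial crate's tab now points to the robot's right (crop 300,185), with the shut fingers behind the post. I continue the push, slowing near the end.

>>> arm_command(
  translation=[
    [0.1, -1.6, 0],
    [0.0, -3.1, 0],
    [-0.4, -4.6, 0],
    [-0.9, -6.1, 0],
    [-1.7, -7.4, 0],
  ],
  turn=[0, 0, 0, 0, 0],
  hand=[1, 1, 1, 1, 1],
)

```text
clock: 5.15
eef_pos: [0.497, 0.1518, 0.0657]
tool_rot: [0.007, 1.0, 0.001, -0.0]
ft_force: [-1.2, 1.5, -0.1]
grip_width: 0.0002
```

>>> arm_command(
  translation=[
    [-1.0, -1.3, 0],
    [-2.2, -2.4, 0],
    [-3.2, -3.1, 0],
    [-4.2, -3.6, 0],
    [-4.8, -3.9, 0],
  ],
  turn=[0, 0, 0, 0, 0],
  hand=[1, 1, 1, 1, 1],
)

```text
clock: 5.57
eef_pos: [0.5458, 0.1114, 0.0653]
tool_rot: [0.007, 1.0, 0.0, 0.0]
ft_force: [-0.9, 0.2, -0.6]
grip_width: -0.0
```

```bash
cat >> h.py <<'E'
def yawlook():
    for c in ("side","top"):
        p,d=camera(c)
        for n,h,off in (("post_top",.088,90),("lower_tab",.087,180)):
            for k in spot_point(c,n)[:2]:
                q=ray(c,k["location"],h); print(c,n,round(k["conf"],2),np.round(q,3),"turntable",round(np.degrees(np.arctan2(q[1]-.211,q[0]-.585))%360-off,1))
    c,rad,rr,_=turntable(cloud("top",d),p); print(c,rad,rr)
E
python3 -c "
from h import *
go((.5457,.1136,.065),180)
yawlook()"
```

```text
pos [0.54577375 0.11140738 0.06530821] yaw 179.15 q [ 0.2   0.49 -0.12  0.95  0.    0.22] clk 5.57 F [-0.9  0.2 -0.6] w -0.0
  shift cm [0.01 0.22 0.03] turn -0.014825321729574148
side post_top 0.93 [0.573 0.1   0.088] turntable 173.8
side lower_tab 0.81 [0.674 0.205 0.087] turntable 176.1
side lower_tab 0.64 [0.583 0.231 0.087] turntable -83.5
top lower_tab 0.56 [0.671 0.194 0.087] turntable 168.9
[0.59003175 0.22616109] 0.10058755163312619 ((585.5406494140625, 219.1112518310547), (50.912559509277344, 151.68052673339844), 80.43875885009766)
```

>>> arm_command(
  translation=[
    [-0.5, 0, 0],
    [-1.0, -0.1, 0],
    [-1.3, -0.1, 0],
    [-1.3, -0.1, 0],
    [0, 0, 0],
  ],
  turn=[0, 0, 0, 0, 0],
  hand=[1, 1, 1, 1, 1],
)

```text
clock: 6.28
eef_pos: [0.5474, 0.1115, 0.0657]
tool_rot: [0.008, 1.0, 0.0, 0.002]
ft_force: [0.4, 0.4, 0.0]
grip_width: 0.0002
```

>>> arm_command(
  translation=[
    [1, -1, 0],
    [1, -1, -4],
    [1, -4, -8],
    [1, -8, -12],
    [1, -12, -13],
  ],
  turn=[0, 0, 0, 0, 0],
  hand=[1, 1, 1, 1, 0],
)

```text
clock: 6.7
eef_pos: [0.5351, 0.0107, 0.1906]
tool_rot: [0.006, 1.0, 0.0, 0.003]
ft_force: [1.2, 0.1, 0.4]
grip_width: 0.0109
```

>>> arm_command(
  translation=[
    [1, -3, 0],
    [2, -6, 0],
    [3, -9, 0],
    [4, -12, 0],
    [5, -15, 0],
  ],
  turn=[0.05, 0.1, 0.15, 0.2, 0.25],
  hand=[0, 0, 0, 0, 0],
)

```text
clock: 7.12
eef_pos: [0.4807, -0.1408, 0.187]
tool_rot: [0.133, 0.991, -0.0, 0.001]
ft_force: [0.6, 0.7, 0.5]
grip_width: 0.0726
```

```bash
python3 -c "
from h import *
yawlook()
go((.538,-.172,.12),165.2)
p,d=camera('top');save('turned.png',p[80:320,100:420],2)
w=cloud('top',d);np.save('top1.npy',d)
m=(np.hypot(w[...,0]-.535,w[...,1]+.17)<.11)&(w[...,2]>.048)&(w[...,2]<.068);print(m.sum(),cv2.minAreaRect((w[m][:,:2]*1000).astype(np.float32)))
"
```

```text
side post_top 0.56 [0.585 0.108 0.088] turntable 180.0
side lower_tab 0.63 [0.665 0.212 0.087] turntable -179.0
side lower_tab 0.46 [0.394 0.072 0.087] turntable 36.1
top post_top 0.86 [0.583 0.105 0.088] turntable 178.9
top lower_tab 0.72 [0.679 0.201 0.087] turntable 174.1
[0.58365787 0.21058808] 0.12328484529297751 ((592.1783447265625, 210.1834716796875), (65.75323486328125, 166.7253875732422), 84.9323501586914)
pos [ 0.48126051 -0.1386821   0.18669123] yaw 164.89 q [-0.28  0.28 -0.1   1.19  0.   -0.02] clk 7.42 F [ 0.4 -0.3  0.2] w 0.0854
  shift cm [-6.34 -1.74  6.67] turn -0.005416292979696764
0 ((0.0, 0.0), (0.0, 0.0), 0.0)
```

View pics/turned.png

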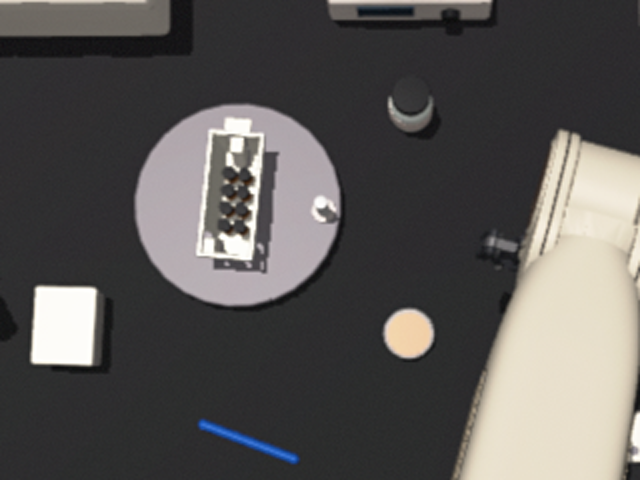

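The picture shows the tab now points to the back (crop 238,125) and the post is on the right (322,208). The turntable is at about 175°, within the limit. Now I go over the loose crate and down.

>>> arm_command(
  translation=[
    [-2, -0.6, 1.2],
    [-4, -1.1, 2.5],
    [-6.3, -1.7, 4],
    [-6.3, -1.7, 5.5],
    [-6.3, -1.7, 6],
  ],
  turn=[-0.005, -0.005, -0.005, -0.005, -0.005],
  hand=[0, 0, 0, 0, 0],
)

```text
clock: 7.88
eef_pos: [0.5371, -0.1708, 0.1237]
tool_rot: [0.128, 0.992, 0.0, -0.002]
ft_force: [-1.1, 0.3, -0.5]
grip_width: 0.0852
```

```bash
python3 -c "
from h import *
p,d=camera('side');save('over.png',p[130:290,230:430],3.5)
for n,h in (('loose_center',.03),('loose_tab',.056)):
  print(n,[(np.round(k['location']),round(k['conf'],2),np.round(ray('side',k['location'],h),3)) for k in spot_point('side',n)[:3]])
w=cloud('side',d)
m=(np.hypot(w[...,0]-.535,w[...,1]+.17)<.11)&(w[...,2]>.050)&(w[...,2]<.066);print(m.sum(),cv2.minAreaRect((w[m][:,:2]*1000).astype(np.float32)))
go((.538,-.172,.042),165.2)
"
```

```text
loose_center [(array([205., 317.]), 0.6, array([ 0.533, -0.17 ,  0.03 ]))]
loose_tab [(array([211., 339.]), 0.62, array([ 0.452, -0.154,  0.056]))]
395 ((533.9439086914062, -169.802001953125), (73.3572006225586, 167.9846649169922), 75.04778289794922)
pos [ 0.53661987 -0.17092514  0.12613922] yaw 165.22 q [-0.31  0.44 -0.03  1.1   0.   -0.05] clk 8.03 F [ 0.2 -0.   0.7] w 0.0855
  shift cm [-0.18 -0.07  8.41] turn 0.00027328827249001054
```

View pics/over.png

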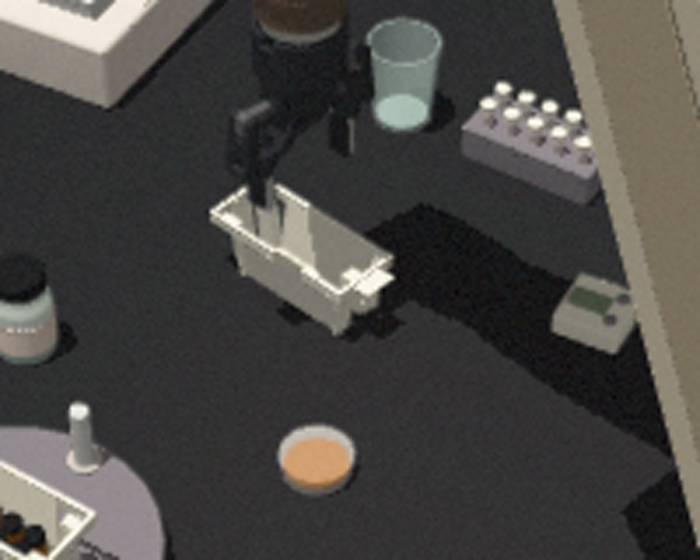

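The crop shows the open fingers straddling the white crate's rim, tab towards the robot (crop 375,280). This is the white crate, as meant. I go down and grip.

>>> arm_command(
  translation=[
    [-0.1, -0.1, 2.2],
    [-0.2, -0.1, 4.4],
    [-0.2, -0.1, 6.4],
    [-0.2, -0.1, 7.8],
    [-0.2, -0.1, 8.4],
  ],
  turn=[0, 0, 0, 0, 0],
  hand=[0, 0, 0, 0, 0],
)

```text
clock: 8.45
eef_pos: [0.5378, -0.1728, 0.0418]
tool_rot: [0.129, 0.992, 0.0, -0.001]
ft_force: [0.8, 0.3, 0.2]
grip_width: 0.0856
```

>>> arm_command(
  translation=[
    [0, 0, 0],
    [0, 0, 0],
    [0, 0, 0],
    [0, 0, 0],
    [0, 0, 0],
  ],
  turn=[0, 0, 0, 0, 0],
  hand=[0, 0.3, 0.6, 1, 1],
)

```text
clock: 8.87
eef_pos: [0.5403, -0.1736, 0.0447]
tool_rot: [0.129, 0.992, 0.0, 0.002]
ft_force: [-0.1, 1.9, 6.3]
grip_width: 0.063
```

>>> arm_command(
  translation=[
    [0, 0, 0],
    [0, 0, 0],
    [0, 0, -0.5],
    [0, 0, -1.2],
    [0, 0, -2],
  ],
  turn=[0, 0, 0, 0, 0],
  hand=[1, 1, 1, 1, 1],
)

```text
clock: 9.28
eef_pos: [0.5379, -0.1736, 0.0624]
tool_rot: [0.13, 0.992, -0.0, -0.001]
ft_force: [-0.0, -0.0, -3.0]
grip_width: 0.0628
```

```bash
python3 -c "
from h import *
go((.538,-.172,.2),165.2)"
```

```text
pos [ 0.53785047 -0.17362371  0.06242766] yaw 165.1 q [-0.31  0.51 -0.1   0.96 -0.   -0.05] clk 9.28 F [-0. -0. -3.] w 0.0628
  shift cm [  0.06   0.16 -13.76] turn -0.0016861129897181664
```

>>> arm_command(
  translation=[
    [0, 0, -2],
    [0, 0, -5],
    [0, 0, -8],
    [0, 0, -11],
    [0, 0.1, -13.5],
  ],
  turn=[0, 0, 0, 0, 0],
  hand=[1, 1, 1, 1, 1],
)

```text
clock: 9.7
eef_pos: [0.539, -0.1731, 0.2002]
tool_rot: [0.13, 0.992, -0.0, 0.001]
ft_force: [0.5, -0.2, -2.9]
grip_width: 0.0628
```

>>> arm_command(
  translation=[
    [0.2, 1.5, 0],
    [0.5, 4, 0],
    [0.9, 6.9, 0],
    [1.4, 9.8, 0],
    [1.8, 12.8, 0],
  ],
  turn=[0, 0, 0, 0, 0],
  hand=[1, 1, 1, 1, 1],
)

```text
clock: 10.12
eef_pos: [0.554, -0.0437, 0.198]
tool_rot: [0.13, 0.991, -0.0, -0.0]
ft_force: [1.2, 0.2, -4.0]
grip_width: 0.0629
```

>>> arm_command(
  translation=[
    [0.4, 3, 0],
    [0.8, 6, 0],
    [1.3, 9, 0],
    [1.6, 11.2, 0],
    [1.8, 12.8, 0],
  ],
  turn=[0, 0, 0, 0, 0],
  hand=[1, 1, 1, 1, 1],
)

```text
clock: 10.53
eef_pos: [0.5697, 0.0862, 0.1978]
tool_rot: [0.129, 0.992, 0.0, -0.0]
ft_force: [-0.6, -0.7, -2.3]
grip_width: 0.0628
```

>>> arm_command(
  translation=[
    [0.4, 3, 0],
    [0.8, 6, 0],
    [1.3, 9, 0],
    [1.6, 11.2, 0],
    [1.8, 12.6, 0],
  ],
  turn=[-0.035, -0.07, -0.105, -0.14, -0.175],
  hand=[1, 1, 1, 1, 1],
)

```text
clock: 10.95
eef_pos: [0.5847, 0.2128, 0.1976]
tool_rot: [0.04, 0.999, 0.0, -0.0]
ft_force: [0.4, -0.2, -4.5]
grip_width: 0.0632
```

```bash
python3 -c "
from h import *
p,d=camera('side');np.save('side2.npy',d);save('carry.png',p[150:360,150:350],3)
go((.5845,.211,.2),175.2)
for n,h in (('loose_center',.187),('loose_tab',.213),('lower_center',.06),('lower_tab',.087)):
  print(n,[(np.round(k['location']),round(k['conf'],2),np.round(ray('side',k['location'],h),3)) for k in spot_point('side',n)[:3]])
w=cloud('side',d);r=np.hypot(w[...,0]-.585,w[...,1]-.211)
for lo,hi in ((.2,.232),(.08,.098)):
  m=(r<.11)&(w[...,2]>lo)&(w[...,2]<hi);q=w[m];print(lo,m.sum(),np.percentile(q,[1,50,99],axis=0).round(3))
"
```

```text
pos [0.58488699 0.21469486 0.19736925] yaw 175.57 q [0.35 0.51 0.27 1.34 0.   0.43] clk 11.0 F [ 1.2  1.4 -3.2] w 0.0631
  shift cm [ 0.01 -0.37 -0.26] turn 0.006373251916231285
loose_center [(array([248., 220.]), 0.81, array([0.587, 0.217, 0.187]))]
loose_tab [(array([252., 249.]), 0.84, array([0.502, 0.215, 0.213]))]
lower_center [(array([280., 227.]), 0.68, array([0.588, 0.213, 0.06 ]))]
lower_tab [(array([260., 199.]), 0.7, array([0.673, 0.21 , 0.087]))]
0.2 616 [[0.495 0.172 0.201]
 [0.557 0.217 0.211]
 [0.66  0.259 0.231]]
0.08 456 [[0.51  0.109 0.08 ]
 [0.578 0.219 0.088]
 [0.677 0.251 0.096]]
```

View pics/carry.png

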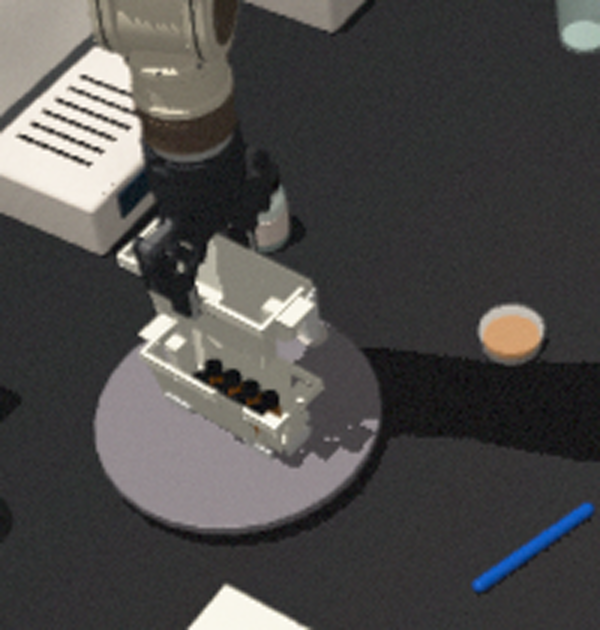

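```bash
python3 -c "
from h import *
d=np.load('side2.npy');w=cloud('side',d);x,y,z=w[...,0],w[...,1],w[...,2]
r=np.hypot(x-.585,y-.213)
img=None
for nm,m in (('loose',(r<.098)&(z>.2)&(z<.222)&(abs(y-.213)<.05)),('lower',(r<.098)&(z>.08)&(z<.096)&(abs(y-.213)<.05))):
  for lo in (0,.004):
    mm=m&(z>np.nanmin(z[m])+lo);q=w[mm];rr=cv2.minAreaRect((q[:,:2]*1000).astype(np.float32));print(nm,lo,mm.sum(),rr, np.percentile(z[mm],[50,95]))
# rim heights at either end of loose crate
for a in (.515,.53,.64,.655):
  m=(abs(x-a)<.008)&(abs(y-.213)<.05)&(z>.15)&(z<.235);print(a,np.percentile(z[m],[50,90,97]).round(4),m.sum())
go((.5845,.211,.2),175.2)
"
```

```text
loose 0 572 ((577.34228515625, 216.3625030517578), (91.10757446289062, 169.62318420410156), 75.16699981689453) [0.21057759 0.21796299]
loose 0.004 500 ((577.34228515625, 216.3625030517578), (91.10757446289062, 169.62318420410156), 75.16699981689453) [0.21148673 0.21825825]
lower 0 440 ((594.2747802734375, 215.7472686767578), (68.11687469482422, 171.0891571044922), 88.56803894042969) [0.08758388 0.09360806]
lower 0.004 330 ((594.2747802734375, 215.7472686767578), (68.11687469482422, 171.0891571044922), 88.56803894042969) [0.08907535 0.09409775]
0.515 [0.2062 0.2148 0.217 ] 189
0.53 [0.1956 0.2128 0.2152] 177
0.64 [0.1747 0.2075 0.2124] 37
0.655 [0.2124 0.2156 0.2174] 51
pos [0.58472722 0.20920764 0.1974264 ] yaw 175.08 q [ 0.34  0.51  0.27  1.34 -0.    0.43] clk 11.2 F [ 0.4 -0.2 -4.1] w 0.0631
  shift cm [ 0.04  0.18 -0.26] turn -0.0021150897300544085
```

```bash
python3 -c "
from h import *
C=np.array([.5847,.211])
for f,y0 in (('top0.npy',18.),('top1.npy',176.)):
  w=cloud('top',np.load(f));r=np.hypot(w[...,0]-C[0],w[...,1]-C[1]);z=w[...,2]
  q=w[(r<.083)&(z>.08)&(z<.1)][:,:2]-C
  def cost(p):
    c,s=np.cos(p[0]),np.sin(p[0]);u=(q-p[1:])@np.array([[c,-s],[s,c]])
    # distance to rim rectangle centreline 148x62
    e=np.minimum(abs(abs(u[:,1])-.0305),abs(abs(u[:,0])-.0735)); return np.minimum(e,.006)
  from scipy.optimize import minimize
  best=min((minimize(lambda p:cost([p[0],*p[1:]]).mean(),[np.radians(y0+a),0,0],method='Nelder-Mead') for a in (-6,-3,0,3,6)),key=lambda r:r.fun)
  print(f,len(q),np.degrees(best.x[0]),best.x[1:]+C,best.fun)
  p=w[(r>.093)&(r<.12)&(z>.07)&(z<.1)]
  d=p[:,:2]-C;a=np.degrees(np.arctan2(d[:,1],d[:,0]))%360
  print(np.c_[a,p[:,2]][abs(a-y0-90)<15].mean(0))
"
```

```text
top0.npy 508 18.31173215248341 [0.58293003 0.21001963] 0.002122359363648476
[1.09481925e+02 8.41269135e-02]
top1.npy 523 174.25928804976198 [0.58402271 0.21014994] 0.0021120292562673204
[2.63729804e+02 8.56028702e-02]
```

>>> arm_command(
  translation=[
    [0, 0, 1],
    [0, 0, 2.2],
    [0, 0, 3.6],
    [0, 0, 4.8],
    [0, 0, 5.4],
  ],
  turn=[0.01, 0.01, 0.01, 0.01, 0.01],
  hand=[1, 1, 1, 1, 1],
)

```text
clock: 11.62
eef_pos: [0.5838, 0.2084, 0.1411]
tool_rot: [0.049, 0.999, -0.001, -0.002]
ft_force: [-1.6, 0.4, -3.5]
grip_width: 0.0627
```

>>> arm_command(
  translation=[
    [0, 0, 0],
    [0, 0, 0],
    [0, 0, 0],
    [0, 0, 0],
    [0, 0, 0],
  ],
  turn=[0, 0, 0, 0, 0],
  hand=[1, 1, 1, 1, 1],
)

```text
clock: 12.03
eef_pos: [0.5855, 0.2104, 0.1445]
tool_rot: [0.047, 0.999, 0.0, 0.001]
ft_force: [0.2, 0.4, -3.2]
grip_width: 0.0631
```

```bash
python3 -c "
from h import *
go((.584,.2105,.1235),174.5)
p,d=camera('side');save('near.png',p[200:340,170:310],4.2)
p,d=camera('top');go((.584,.2105,.1235),174.5)
w=cloud('top',d)
save('near_top.png',p[130:240,150:280],5)
"
```

```text
pos [0.58552947 0.21044262 0.14452259] yaw 174.56 q [ 0.35  0.54  0.18  1.21 -0.    0.44] clk 12.03 F [ 0.2  0.4 -3.2] w 0.0631
  shift cm [ 0.16 -0.01  2.1 ] turn 0.001015668717814312
pos [0.5853246  0.21051755 0.14423889] yaw 174.57 q [ 0.35  0.54  0.18  1.21 -0.    0.44] clk 12.13 F [ 0.1  0.  -3.7] w 0.063
  shift cm [ 0.13 -0.02  2.07] turn 0.0012645915937389458
```

View pics/near.png

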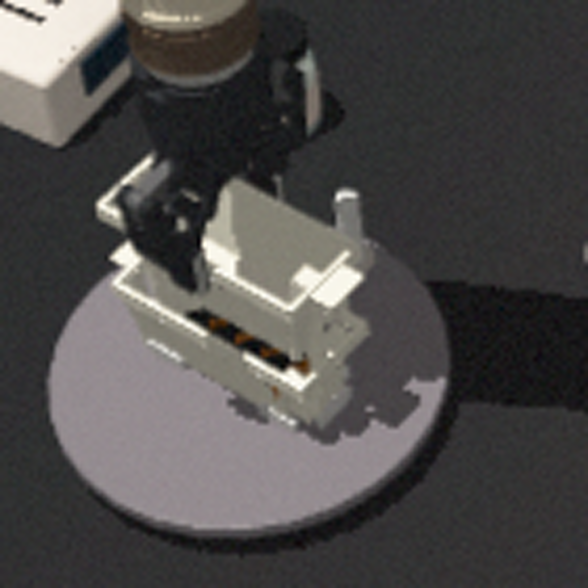

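The crop shows the held crate just above the vial crate, lengthwise parallel and upright, with opposite tabs (held tab at 335,285, vial tab at 120,260). I lower it slowly and watch the force.

>>> arm_command(
  translation=[
    [0.1, 0, 0.3],
    [0.1, 0, 0.6],
    [0.1, 0, 0.9],
    [0.1, 0, 1.2],
    [0.1, 0, 1.4],
  ],
  turn=[0, 0, 0, 0, 0],
  hand=[1, 1, 1, 1, 1],
)

```text
clock: 12.55
eef_pos: [0.5836, 0.2104, 0.1287]
tool_rot: [0.047, 0.999, -0.0, -0.0]
ft_force: [0.8, 0.2, -2.7]
grip_width: 0.0627
```

>>> arm_command(
  translation=[
    [0, 0, 0],
    [0, 0, 0.1],
    [0, 0, 0.2],
    [0, 0, 0.2],
    [0, 0, 0.2],
  ],
  turn=[0, 0, 0, 0, 0],
  hand=[1, 1, 1, 1, 1],
)

```text
clock: 12.97
eef_pos: [0.584, 0.2105, 0.1276]
tool_rot: [0.047, 0.999, 0.0, 0.0]
ft_force: [-0.4, 0.9, -3.3]
grip_width: 0.0631
```

```bash
python3 -c "
from h import *
go((.584,.2105,.1235),174.5)"
```

```text
pos [0.58400282 0.21048389 0.12757536] yaw 174.57 q [0.35 0.55 0.15 1.17 0.   0.44] clk 12.97 F [-0.4  0.9 -3.3] w 0.0631
  shift cm [0.   0.   0.41] turn 0.0012115176413598826
```

>>> arm_command(
  translation=[
    [0, 0, 0.05],
    [0, 0, 0.1],
    [0, 0, 0.15],
    [0, 0, 0.2],
    [0, 0, 0.2],
  ],
  turn=[0, 0, 0, 0, 0],
  hand=[1, 1, 1, 1, 1],
)

```text
clock: 13.38
eef_pos: [0.584, 0.2106, 0.1255]
tool_rot: [0.047, 0.999, 0.0, 0.0]
ft_force: [0.6, 0.3, -2.9]
grip_width: 0.0628
```

>>> arm_command(
  translation=[
    [0, 0, 0.05],
    [0, 0, 0.1],
    [0, 0, 0.1],
    [0, 0, 0.1],
    [0, 0, 0.1],
  ],
  turn=[0, 0, 0, 0, 0],
  hand=[1, 1, 1, 1, 1],
)

```text
clock: 13.8
eef_pos: [0.5841, 0.2106, 0.1247]
tool_rot: [0.047, 0.999, 0.0, 0.0]
ft_force: [1.1, 1.4, -2.4]
grip_width: 0.063
```

>>> arm_command(
  translation=[
    [0, 0, 0.05],
    [0, 0, 0.1],
    [0, 0, 0.1],
    [0, 0, 0.1],
    [0, 0, 0.1],
  ],
  turn=[0, 0, 0, 0, 0],
  hand=[1, 1, 1, 1, 1],
)

```text
clock: 14.22
eef_pos: [0.5842, 0.2106, 0.1246]
tool_rot: [0.047, 0.999, 0.0, 0.001]
ft_force: [-2.1, 1.9, 5.3]
grip_width: 0.0628
```

>>> arm_command(
  translation=[
    [0, 0, 0.05],
    [0, 0, 0.1],
    [0, 0, 0.1],
    [0, 0, 0.1],
    [0, 0, 0.1],
  ],
  turn=[0, 0, 0, 0, 0],
  hand=[1, 1, 1, 1, 1],
)

```text
clock: 14.63
eef_pos: [0.5842, 0.2106, 0.1246]
tool_rot: [0.047, 0.999, 0.0, 0.001]
ft_force: [-4.8, 0.2, 9.8]
grip_width: 0.063
```

Contact at TCP z 0.1246 m, which is the expected on-lug height (nested would be lower, on the rim 10 mm higher). I ease off, release and lift away.

>>> arm_command(
  translation=[
    [0, 0, -0.1],
    [0, 0, -0.1],
    [0, 0, -0.1],
    [0, 0, -0.1],
    [0, 0, -0.1],
  ],
  turn=[0, 0, 0, 0, 0],
  hand=[1, 1, 0.5, 0, 0],
)

```text
clock: 15.05
eef_pos: [0.5841, 0.2101, 0.1231]
tool_rot: [0.048, 0.999, -0.0, 0.0]
ft_force: [-0.6, -0.3, 0.5]
grip_width: 0.084
```

>>> arm_command(
  translation=[
    [0, 0, 0],
    [0, 0, 0],
    [0, 0, 0],
    [0, 0, -1],
    [0, 0, -3],
  ],
  turn=[0, 0, 0, 0, 0],
  hand=[0, 0, 0, 0, 0],
)

```text
clock: 15.47
eef_pos: [0.5821, 0.2097, 0.1512]
tool_rot: [0.047, 0.999, -0.001, -0.003]
ft_force: [0.5, -0.3, 0.6]
grip_width: 0.0854
```

>>> arm_command(
  translation=[
    [0, 0, -3],
    [0, 0, -6],
    [0, 0, -9],
    [1, -3, -11],
    [2, -6, -12],
  ],
  turn=[0, 0, 0, 0, 0],
  hand=[0, 0, 0, 0, 0],
)

```text
clock: 15.88
eef_pos: [0.5598, 0.1535, 0.2776]
tool_rot: [0.046, 0.999, 0.001, 0.003]
ft_force: [0.4, -0.5, 1.2]
grip_width: 0.0852
```

>>> arm_command(
  translation=[
    [2, -4, 0],
    [5, -8, 0],
    [8, -12, 0],
    [11, -16, 0],
    [14, -19, 0],
  ],
  turn=[0, 0, 0, 0, 0],
  hand=[0, 0, 0, 0, 0],
)

```text
clock: 16.3
eef_pos: [0.4208, -0.0053, 0.2743]
tool_rot: [0.047, 0.999, -0.0, 0.001]
ft_force: [0.4, -1.7, 0.4]
grip_width: 0.0855
```

```bash
cat > chk.py <<'E'
from h import *
p,d=camera('top');w=cloud('top',d);s,ds=camera('side')
a=cv2.resize(p[110:270,140:300],(480,480),interpolation=cv2.INTER_CUBIC);b=cv2.resize(s[200:360,150:310],(480,480),interpolation=cv2.INTER_CUBIC)
save('final.png',cv2.resize(np.hstack([a,b]),(800,400)))
x,y,z=w[...,0],w[...,1],w[...,2];r=np.hypot(x-.585,y-.211)
q=w[(r<.1)&(z>.12)&(z<.155)];print(len(q),cv2.minAreaRect((q[:,:2]*1000).astype(np.float32)))
A=np.c_[q[:,:2]-[.585,.211],np.ones(len(q))];k=q[:,2]>np.median(q[:,2])-.006
print('rim plane slope x,y, height',np.linalg.lstsq(A[k],q[k,2],rcond=None)[0],np.median(q[:,2]))
for c in ('side','top'):
  for n,h in (('loose_center',.11),('loose_tab',.136),('lower_tab',.087),('lower_center',.06),('post_top',.088),('dish',0),('jar',0),('tip_box',0)):
    print(c,n,[(round(k['conf'],2),np.round(ray(c,k['location'],h),3)) for k in spot_point(c,n)[:2]])
go((.5,0,.3))
E
python3 chk.py
```

```text
815 ((574.1705932617188, 211.11904907226562), (64.91049194335938, 166.24021911621094), 84.64252471923828)
rim plane slope x,y, height [-0.00730264 -0.00909751  0.13674504] 0.1355868935691753
side loose_center [(0.85, array([0.584, 0.213, 0.11 ])), (0.78, array([ 0.198, -0.339,  0.11 ]))]
side loose_tab [(0.88, array([ 0.229, -0.245,  0.136])), (0.58, array([0.493, 0.226, 0.136]))]
side lower_tab [(0.84, array([0.67 , 0.217, 0.087]))]
side lower_center [(0.88, array([0.593, 0.209, 0.06 ]))]
side post_top [(0.8, array([0.583, 0.103, 0.088]))]
side dish [(0.73, array([0.431, 0.004, 0.   ]))]
side jar [(0.7, array([ 0.701, -0.001,  0.   ])), (0.56, array([0.648, 0.145, 0.   ]))]
side tip_box []
top loose_center [(0.77, array([ 0.222, -0.387,  0.11 ])), (0.56, array([0.581, 0.209, 0.11 ]))]
top loose_tab [(0.88, array([ 0.263, -0.315,  0.136])), (0.74, array([0.484, 0.219, 0.136]))]
top lower_tab [(0.9, array([0.676, 0.203, 0.087]))]
top lower_center [(0.81, array([0.583, 0.212, 0.06 ]))]
top post_top []
top dish []
top jar [(0.68, array([ 0.701, -0.006,  0.   ]))]
top tip_box [(0.94, array([0.432, 0.412, 0.   ]))]
pos [ 0.4220105  -0.00377255  0.27344841] yaw 174.58 q [-0.01  0.07 -0.12  1.38  0.    0.09] clk 17.2 F [ 0.6  0.4 -0.5] w 0.0853
  shift cm [-7.73  1.11 -2.66] turn None
```

View pics/final.png

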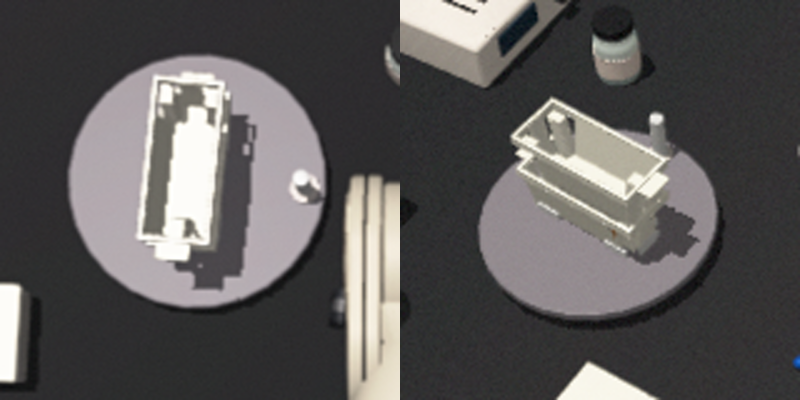

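The picture shows the loose crate stacked level. Its tab is towards the robot (left half, 172,250), the vial crate's tab shows behind at (205,78), and the hand is clear. I hand in.

```bash
python3 -c "
from workcell import *
print(job_done())"
```

```text
the job is handed in; nothing more can be done
None
```

I turned the stand and stacked the loose crate on the vial crate; the job is handed in at about 17 s on the robot's clock. I pushed the post anticlockwise with shut fingers until the vial crate's tab pointed to the back. I then gripped the white crate by its rim band (not the yellow look-alike) and lowered it onto the lugs. The wrist force while seating it did not exceed about 10 N.

**Last checks:**
- **Vial crate:** its tab is about 5° off straight back, against the 25° allowed.
- **Loose crate position:** its centre is about 2 mm from the vial crate's in plan, and lengthwise they agree within about 1°.
- **Loose crate seating:** its rim is about 80 mm higher than when it stood on the bench, which matches resting on the lugs. The rim slopes about 0.01 rad, so it is level.
- **Robot:** the gripper was open and clear of everything at hand-in.
- **Bystanders:** the jar, dish and tip box were found within about 15 mm of where they started, in one view or the other. I did not re-measure the beaker or the tube rack.

**Disagreements:** the networks' points put the stand's angle anywhere from about 174° to 181°. I relied on fits to the crate rim, which gave 174–175°.

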